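# Row up the brake pads along the tray's fence

### The job

Draw the slide bolt that locks the sorting tray, then raise the tray by its bar handle until the three brake pads have slid down into a single row, lying flat against the fence on the hinge side. Lower the tray gently until it is level again, let go, and push the bolt fully home. Leave the red can and the spanner beside the tray where they are.

Things in the scene. Friction and masses are not known exactly. Their poses are not given: they have to be found in the camera images.
- tray (a joint): tilt of the sorting tray about its hinge, rad: 0 = level on its rests, grows as the near edge with the bar handle is raised, stop at 0.75. The hinge runs along the far edge, the fence edge. Free hinge: the tray (0.8 kg) falls back if let go. The pads begin to slide at about 0.3 to 0.45 (friction varies), and settle along the fence in about a second at 0.6
- bolt (a joint): draw of the slide bolt, m: 0 = fully home, with 35 mm of its rod over the steel lug on the tray's near edge, so that the tray cannot be raised; 0.045 = fully drawn, at its stop. The rod clears the lug from 0.035. It moves along the stand's +y, has about 2 N of friction and stays where it is left
- stand: fixed grey steel stand of the tray, base plate 230 x 400 x 12, standing at a different place and yaw each time. Origin: on the bench, under the middle of the tray (bench level). x points from the bar handle towards the fence (away from the robot), y along the fence towards the end where the bolt is, z up
- tray_hinge (a point): middle of the tray's hinge line, at (110, 0, 40) mm in the stand's axes; the hinge runs along the stand's y
- tray_handle (a point): middle of the bar handle: round steel bar 14 in diameter, 112 free between its two arms, parallel to the fence, 48 clear in front of the tray's near lip. Level, it is at (-155, 0, 62) mm in the stand's axes, that is 265 mm from the hinge line horizontally and 22 above it; it moves with the tray on an arc about the hinge and may turn between the fingers
- tray_fence (a point): point on the tray, moving with it: middle of the foot of the fence's inner face, on the tray floor. x points out through the fence, y along the fence, z out of the tray floor. Tray: inside 200 from lip to fence and 360 along the fence, aluminium floor, top of floor 44 above the bench when level; fence 32 high inside, side walls 20, near lip 14
- bolt_knob (a point): middle of the bolt's upright round knob, 16 in diameter, its grip from 74 to 114 above the bench, this point 95 above the bench; with the bolt home it is at (-135, 185) mm in the stand's axes. Below it: horizontal steel rod 12 in diameter (centre 61 above the bench), between two steel guides whose tops are 72 above the bench and whose inner faces lie 21 before and 61 beyond the home knob's axis along y
- pad1: a car brake pad lying flat, friction side up: dark steel backing plate 88 long x 44 wide x 5 thick with a near-black friction block 76 x 40 x 9 on it (a narrow groove across its middle), 14 high in all, about 0.2 kg. Origin: centre of the underside; y along its 88 length, x across, z up. Starts loose on the tray floor, askew, its middle 75 to 150 from the fence's face; the three start side by side with gaps, and slide straight down the slope without meeting
- pad2: as pad1
- pad3: as pad1
- can: bystander: red can, 66 diameter, 170 tall, standing upright in front of the tray, right of the bar handle and 110 or more clear of its middle; origin at the centre of its underside
- wrench: bystander: steel spanner 180 long lying off the right-hand end of the tray, roughly square to the fence
Things that resemble listed ones, but are neither listed nor needed, are in the scene too. Leave any brown or white look-alike of the pad3 alone.

How it is judged:
On the way, in this order (a step that is already met when the one before it is completed fails the run):
1. the bolt is drawn clear of the lug (0.036 or more) with the tray still level (value of joint bolt above 0.036 m and value of joint tray below 0.03 rad), for 0.1 s.
2. the tray is tipped up by 0.25 rad or more (value of joint tray above 0.25 rad), for 0.2 s.
3. the tray is level again with all three pads in one row along the fence (value of joint tray below 0.03 rad and x of pad1 in the frame of tray_fence between -0.03 and -0.015 m and z of pad1 in the frame of tray_fence between -0.005 and 0.005 m and y of pad1 in the frame of tray_fence between -0.18 and 0.18 m and angle between the y axis of each of pad1, pad2, pad3 and the y axis of tray_fence, either way round below 0.14 rad and x of pad2 in the frame of tray_fence between -0.03 and -0.015 m and z of pad2 in the frame of tray_fence between -0.005 and 0.005 m and y of pad2 in the frame of tray_fence between -0.18 and 0.18 m and x of pad3 in the frame of tray_fence between -0.03 and -0.015 m and z of pad3 in the frame of tray_fence between -0.005 and 0.005 m and y of pad3 in the frame of tray_fence between -0.18 and 0.18 m), for 0.2 s.
At the end, for the whole second after the job is handed in: The tray is level (under 0.03 rad), the bolt is home (within 6 mm), and all three pads are at rest flat on the tray floor (within 5 mm of height) in one row along the fence: each with its long side along it within 0.14 rad and its middle 15 to 30 mm from the fence's face (22 when flush) (all of step 3 and value of joint bolt below 0.006 m and linear speed of each of pad1, pad2, pad3 below 0.02 m/s); the robot touches nothing.
It fails at once if the tray slams down (falls faster than 2.5 rad/s) (velocity of joint tray below -2.5 rad/s).
It fails at once if the can or the spanner is moved by more than 30 mm (distance of any of can, wrench from where it was at the start of the episode above 0.03 m).
It also fails if it takes over 58 s, if anything falls off the work surface, if the arm or the gripper's body presses on something with over 40 N, if the wrist force passes 120 N, or if a joint passes its speed limit or range.

### The arm

A 6-joint arm with a two-finger parallel gripper is mounted at the origin on the work surface. World frame = base frame: x ahead of the robot, y to its left, z up, the work surface at z = 0. Lengths are in m, angles in rad, forces in N, time in s.
With the tool pointing down it reaches from about 0.275 to 0.825 m from the base axis. Payload 4.9 kg.
Tool frame: the origin (TCP) lies midway between the tips of the shut fingers; the grasp point (between the pads) lies env.grasp_offset behind it (env.grasp_offset is the distance from the TCP to the grasp point, in m); z points along the fingers, y is the direction in which the jaws open and shut (so a half turn about z gives the same grasp; the last joint's range is limited). The gripper opens to 85 mm and grips with 20 to 120 N. Pads are 22 mm wide; open, the fingers measure 114 mm over their backs; the gripper's body (76 mm by 85 mm) begins 54 mm behind the grasp point. The pads swing forward as they close: fully open they stand 13 mm farther back than shut.
Start: joints at [-1.246, 0.326, -0.193, 1.052, 0, 1.437], TCP at [0.244, -0.493, 0.231] pointing down, gripper open.
Joint ranges: [-2.65, 2.65], [-0.97, 1.79], [-1.3, 1.35], [-1.93, 2.1], [-1.47, 1.37], [-3.14, 3.14]. Speed limits (rad/s): [2.57, 2.57, 3.14, 3.14, 3.14, 3.14].

### API

Orientations are given as a 3x3 rotation matrix whose columns are the frame's x, y, z axes.
In Python, from bench import env gives the robot as it stands.
- The arm moves only by the tool servo_tool, never from a script. Its argument "motion" is a list of rows, each a list of 4 numbers: the shift along the world's x, y, z in m, then the turn about the world's z in degrees. In form: [[tx, ty, tz, spin], ...]. A call has 1 to 12 rows; each row shifts and turns the pose as measured when the row begins; what a row does not reach is not made up. A row lasts 1/10 s, in which the tool goes at most 50 mm and 8.59 degrees, less where a joint would pass 70% of its speed; a pose out of reach is approached as far as the arm can. A call is refused whole if a number of a shift passes 0.05 or a number of a turn 8.59, either way. A call with a gripper value outside its range is refused whole. "hand" is the opening, from 0 (shut) to 1 (fully open), set as the call begins (left out, the last holds). The fingers move at their own pace and stop on an object; the grip force is fixed at half the most. Time passes only in rows, so rows that do not move let the fingers close. It gives the time, the measured TCP pose, the force and the opening at its end, in the units of the state.
- env.get_obs(): the state, without advancing time (a new reading comes with each control period).
- env.grab_frame(name): name is "scene" or "top" or "wrist"; returns a dict with "image" (480x640x3 uint8, red, green, blue), "fx", "fy", "cx", "cy" (pixels), "R" (3x3) and "t" (3): a world point X has camera coordinates R X + t. Camera axes: x right, y down, z forward; pixel columns grow to the right and rows downward; lengths in m; the calibration is good to about 2 mm. A picture is of the moment at which its call begins. There is no depth.
- env.finish_job(): hands the job in, once; it reports no verdict.
The state is a dict: "t": time; "q": joint angles; "joint_vel": joint speeds; "tau": joint torques, N m; "position": TCP position; "tcp_rot": TCP orientation; "wrist_force": force on the tool from outside, world axes, zero at the start; "wrist_torque": the same for the moment, N m; "width": finger opening in m.
Only numpy, scipy, OpenCV 4.12 (cv2) and the standard library are available. Lean on these libraries where they do the work, as an engineer would, in place of code of your own. Each camera call takes 0.05 s, during which the arm holds its last target.

## Working session

There is one attempt and no reset: what is moved stays moved. The work goes in short steps, Python scripts to look and compute and a tool call to move; the robot and the scene stay as the last step left them, time stands still between calls to the robot, and variables do not carry over. Pictures are saved under pics/ and viewed, and the job is handed in when it is done.

Besides the shell and the picture viewer there is one more tool, called after ">>>" as name(argument=value, ...) on one line, values as JSON. servo_tool: Moves the arm, as the interface text tells. Its arguments: {"type":"object","properties":{"motion":{"type":"array"},"hand":{"type":"number"}},"required":["motion"]}

```bash
mkdir -p pics; ls
python3 - <<'E'
from bench import env
import cv2
o=env.get_obs()
for k,v in o.items(): print(k,v)
print(env.grasp_offset)
for n in ["scene","top","wrist"]:
    f=env.grab_frame(n); cv2.imwrite(f"pics/{n}0.png",f["image"][:,:,::-1]); print(n,f["fx"],f["cx"],f["cy"],f["R"],f["t"])
E
```

```text
pics
t 0.0
q [-1.24621321e+00  3.26956201e-01 -1.93594402e-01  1.05196464e+00
  2.86581038e-05  1.43660516e+00]
joint_vel [-1.72219430e-03  1.17115726e-03 -6.97518279e-04 -4.49435673e-04
 -6.25231154e-05  2.13984080e-04]
tau [ 2.64143127e-04 -4.43397653e+01  2.62438917e+01  1.55616441e-02
  1.27923809e-05 -6.04104756e-06]
position [ 0.24340551 -0.49256926  0.23049111]
tcp_rot [[ 8.96596055e-01  4.42849007e-01 -5.21022354e-04]
 [ 4.42849238e-01 -8.96594595e-01  1.63829470e-03]
 [ 2.58371355e-04 -1.69962292e-03 -9.99998522e-01]]
wrist_force [-0.09410527 -0.11366589  0.01636707]
wrist_torque [ 0.01747126 -0.00378987  0.01981477]
width 0.0851883404170472
0.0187
scene 526.9265041580315 323.6514248409332 240.49441295083582 [[-0.70632143  0.70786977  0.00551567]
 [ 0.60543214  0.60810881 -0.51347404]
 [-0.36682688 -0.35933835 -0.8580874 ]] [ 0.44734108 -0.28304387  1.17290371]
top 564.81398529734 309.12945878038914 242.7760442487655 [[-0.05529904 -0.99846476 -0.00318302]
 [-0.97552627  0.05470754 -0.21296848]
 [ 0.21281566 -0.00867183 -0.97705389]] [-0.00782517  0.59982532  0.88750314]
wrist 414.1383244692238 318.9035651664714 238.65013812986632 [[ 0.44204752 -0.89698895 -0.00219678]
 [-0.85795507 -0.42352321  0.29075967]
 [-0.2617386  -0.12664485 -0.9567936 ]] [-0.54897255 -0.03737827  0.37961529]
```

View pics/top0.png

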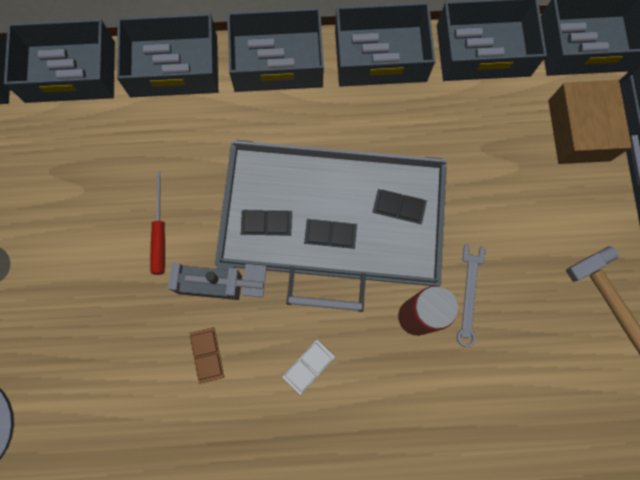

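View pics/scene0.png

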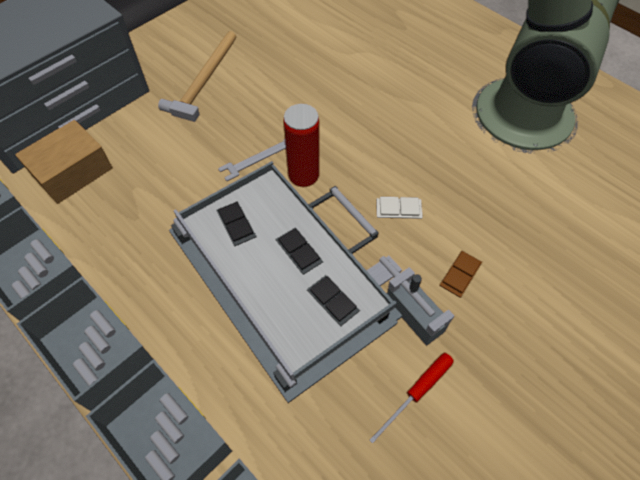

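The top view shows the tray with three dark pads at about (266,222), (330,233) and (400,206). The handle bar is at about (326,303), the knob at (211,277), the can at (430,308) and the spanner at (470,295). Dark pads on the tray are the ones meant; the brown (207,355) and white (308,367) look-alikes are off the tray. I'll enlarge the handle and bolt area.

Run:
```python
import cv2
i=cv2.imread("pics/top0.png")
c=i[230:330,150:390]; cv2.imwrite("pics/crop_top.png",cv2.resize(c,None,fx=3.3,fy=3.3,interpolation=cv2.INTER_CUBIC))
i=cv2.imread("pics/scene0.png")
c=i[170:350,300:480]; cv2.imwrite("pics/crop_sc.png",cv2.resize(c,None,fx=3.3,fy=3.3,interpolation=cv2.INTER_CUBIC))
```

```text
(no output)
```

View pics/crop_top.png

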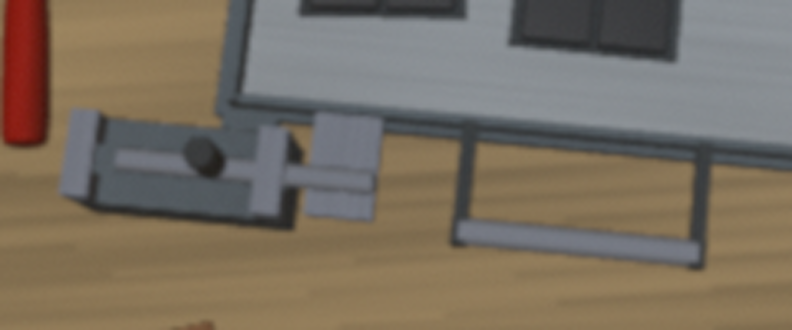

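View pics/crop_sc.png

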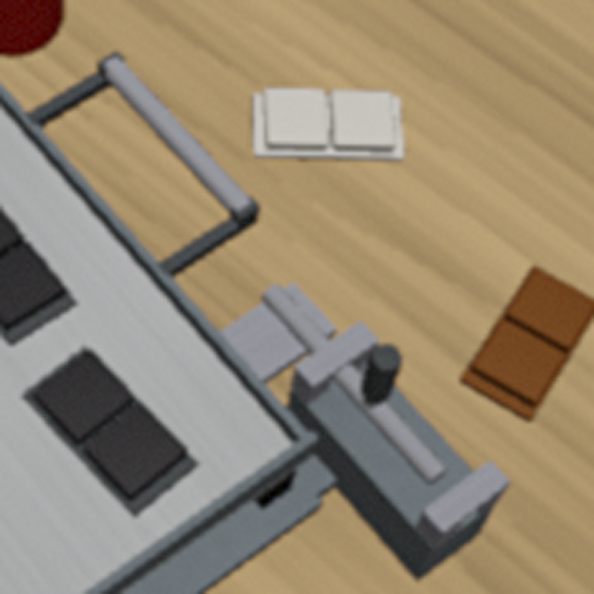

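```bash
cat > h.py <<'E'
import numpy as np, json, cv2
def ray(f,u,v):
    d=np.array([(u-f["cx"])/f["fx"],(v-f["cy"])/f["fy"],1.0]); R=np.array(f["R"]); t=np.array(f["t"])
    return -R.T@t, R.T@d
def onz(f,u,v,z):
    c,d=ray(f,u,v); return c+d*(z-c[2])/d[2]
def tri(fs,ps):
    A=np.zeros((3,3));b=np.zeros(3)
    for f,p in zip(fs,ps):
        c,d=ray(f,*p); d/=np.linalg.norm(d); P=np.eye(3)-np.outer(d,d); A+=P;b+=P@c
    return np.linalg.solve(A,b)
def proj(f,X):
    p=np.array(f["R"])@X+f["t"]; return f["fx"]*p[0]/p[2]+f["cx"], f["fy"]*p[1]/p[2]+f["cy"]
E
python3 - <<'E'
from bench import env; from h import *
T=env.grab_frame("top");S=env.grab_frame("scene")
for n,a,b,z in [("L",(288.8,300.3),(373.6,233.3),.062),("R",(362.1,306.7),(334.2,189.4),.062),("knob",(213.6,278.5),(416.7,277.9),.114)]:
    print(n,tri([T,S],[a,b]).round(4),onz(T,*a,z).round(4),onz(S,*b,z).round(4))
# lip / fence outer corners
a=onz(T,235,146,.076);b=onz(T,445,162,.076);print(a,b,np.degrees(np.arctan2(*(a-b)[:2])))
L,R,K=[onz(T,*p,z) for p,z in [((288.8,300.3),.062),((362.1,306.7),.062),((213.6,278.5),.114)]]
y=(L-R)[:2];print("len",np.linalg.norm(y));y/=np.linalg.norm(y);x=np.array([y[1],-y[0]])
print("yaw",np.degrees(np.arctan2(-y[0],y[1])), x,y)
M=(L+R)[:2]/2; O=M+.155*x; print("mid",M,"O",O,"knob stand",(K[:2]-O)@x,(K[:2]-O)@y)
E
```

```text
L [ 0.504  -0.0031  0.0637] [ 0.5037 -0.0023  0.062 ] [ 0.5036 -0.0046  0.062 ]
R [ 0.4857 -0.1214  0.0639] [ 0.4864 -0.1225  0.062 ] [ 0.4842 -0.1214  0.062 ]
knob [0.5397 0.1149 0.1049] [0.5386 0.1127 0.114 ] [0.5438 0.1176 0.114 ]
[0.77429143 0.07750823 0.076     ] [ 0.72466372 -0.28189303  0.076     ] 7.861936944524516
len 0.12144771793008556
yaw -8.182868509024418 [ 0.98981883 -0.14233298] [0.14233298 0.98981883]
mid [ 0.49504385 -0.0623624 ] O [ 0.64846577 -0.08442401] knob stand -0.1367863437031065 0.1794723447095718
```

>>> servo_tool(motion=[[0.02,0.04,0.01,4.5],[0.022,0.045,0.01,4.5],[0.022,0.045,0.01,4.5],[0.022,0.045,0,4.5],[0.022,0.045,0,4.5],[0.022,0.045,0,4.5],[0.022,0.045,0,4.5],[0.022,0.045,0,4.5],[0.022,0.045,0,4.5],[0.022,0.045,0,4.5],[0.022,0.045,0,4.5],[0.022,0.045,0,4.5]], hand=1)

```text
t: 1.45
position: [0.5015, 0.0412, 0.2616]
tcp_rot: [[0.144, 0.99, 0.006], [0.99, -0.144, -0.001], [-0.001, 0.006, -1.0]]
wrist_force: [1.1, -0.9, 0.4]
width: 0.0855
```

>>> servo_tool(motion=[[0.02,0.036,-0.02,0],[0.019,0.036,-0.02,0],[0,0,0,0]])

```text
t: 1.75
position: [0.544, 0.1219, 0.2206]
tcp_rot: [[0.134, 0.991, 0.01], [0.991, -0.134, -0.0], [0.001, 0.01, -1.0]]
wrist_force: [0.7, -0.1, -0.8]
width: 0.0853
```

Run:
```python
from bench import env; from h import *
o=env.get_obs();print(o["t"],o["position"])
import pickle
f=env.grab_frame("wrist");pickle.dump(f,open("w1.pkl","wb")); cv2.imwrite("pics/w1.png",f["image"][:,:,::-1])
for z in(.074,.095,.114): print(proj(f,np.array([.5397,.1165,z])))
```

```text
1.75 [0.54402323 0.12192857 0.22062009]
(np.float64(312.2219823610682), np.float64(228.61632088126822))
(np.float64(312.07094376430996), np.float64(236.9122613779811))
(np.float64(311.91428083803885), np.float64(245.51712359386968))
```

View pics/w1.png

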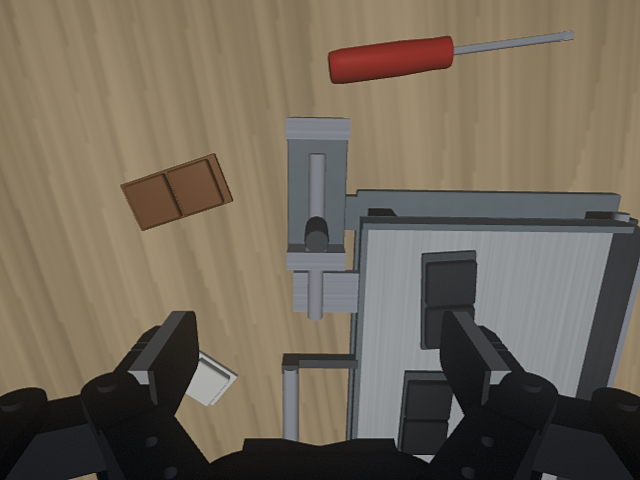

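The wrist view shows the knob top at about (317,241) and the rod running straight along the image column. The handle bar starts at about (290,365).

Run:
```python
import pickle; from h import *
f=pickle.load(open("w1.pkl","rb"))
i=cv2.cvtColor(f["image"],cv2.COLOR_RGB2BGR)[190:330,250:390]
cv2.imwrite("pics/w1c.png",cv2.resize(i,None,fx=4.2,fy=4.2,interpolation=cv2.INTER_CUBIC))
print(onz(f,317,241,.114), onz(f,317,154,.067),onz(f,315,319,.067))
```

```text
[0.54328758 0.11901155 0.114     ] [0.55034381 0.16801431 0.067     ] [0.5311628  0.04063599 0.067     ]
```

View pics/w1c.png

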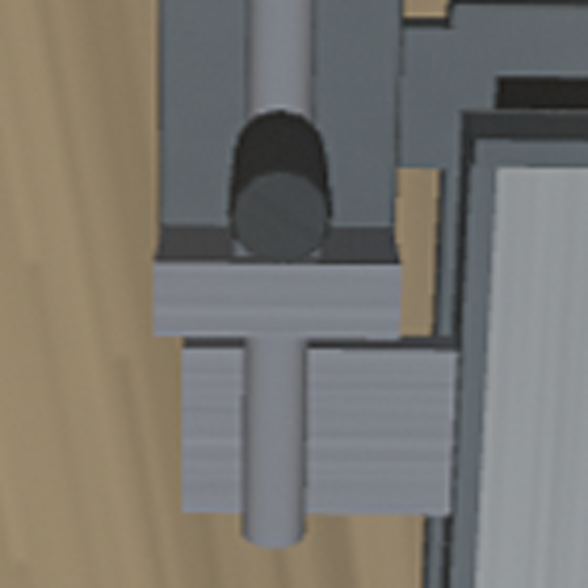

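>>> servo_tool(motion=[[-0.001,-0.003,-0.03,0],[0,0,-0.035,0],[0,0,-0.035,0],[0,0,-0.03,0],[0,0,-0.01,0],[0,0,0,0]], hand=1)

```text
t: 2.4
position: [0.543, 0.1122, 0.0825]
tcp_rot: [[0.141, 0.99, 0.016], [0.99, -0.141, -0.004], [-0.001, 0.017, -1.0]]
wrist_force: [-0.6, 0.1, 1.2]
width: 0.0855
```

>>> servo_tool(motion=[[0.001,0.0065,-0.003,0]])

```text
t: 2.5
position: [0.5448, 0.1178, 0.0808]
tcp_rot: [[0.143, 0.99, 0.018], [0.99, -0.143, -0.004], [-0.001, 0.018, -1.0]]
wrist_force: [0.3, 0.9, 0.7]
width: 0.0853
```

>>> servo_tool(motion=[[0,0,0,0],[0,0,0,0],[0,0,0,0],[0,0,0,0],[0,0,0,0],[0,0,0,0],[0,0,0,0],[0,0,0,0]], hand=0)

```text
t: 3.3
position: [0.5433, 0.1195, 0.0854]
tcp_rot: [[0.141, 0.99, 0.017], [0.99, -0.141, -0.002], [0.001, 0.017, -1.0]]
wrist_force: [0.5, -0.2, 0.1]
width: 0.0141
```

>>> servo_tool(motion=[[0.0014,0.01,0,0],[0.0014,0.01,0,0],[0.0014,0.01,0,0],[0.0013,0.009,0,0],[0.0006,0.004,0,0],[0,0,0,0],[0,0,0,0]])

```text
t: 4.0
position: [0.55, 0.1636, 0.0854]
tcp_rot: [[0.142, 0.99, 0.016], [0.99, -0.142, -0.011], [-0.009, 0.018, -1.0]]
wrist_force: [0.2, -3.9, 0.6]
width: 0.0138
```

>>> servo_tool(motion=[[0,0,0,0],[0,0,0,0],[0,0,0,0],[0,0,0,0],[0,0,0.03,0],[0,0,0.04,0],[0,0,0.02,0],[-0.01,-0.03,0,0],[-0.01,-0.045,0,0],[0,0,0,0]], hand=1)

```text
t: 5.0
position: [0.5302, 0.0914, 0.1796]
tcp_rot: [[0.136, 0.99, 0.02], [0.991, -0.136, -0.005], [-0.002, 0.02, -1.0]]
wrist_force: [-0.6, 0.1, 0.3]
width: 0.0851
```

Run:
```python
from bench import env; from h import *
import pickle
o=env.get_obs();print(o["t"],o["position"])
f=env.grab_frame("wrist");pickle.dump(f,open("w2.pkl","wb")); cv2.imwrite("pics/w2.png",f["image"][:,:,::-1])
```

```text
5.0 [0.53018371 0.09137481 0.17957306]
```

View pics/w2.png

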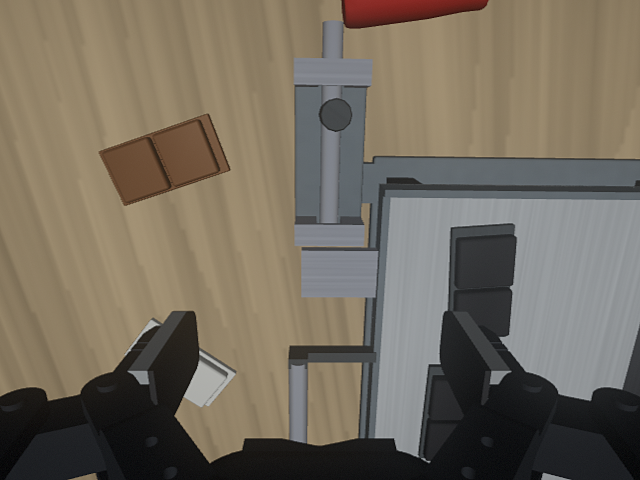

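The bolt is drawn: knob at (335,114), and the rod tip at about (329,222), clear of the lug at (340,272). Next I'll go over the handle.

>>> servo_tool(motion=[[-0.007,-0.036,0,0],[-0.007,-0.036,0,0],[-0.007,-0.036,0,0],[-0.007,-0.036,-0.01,0],[0,0,0,0],[0,0,0,0]], hand=1)

```text
t: 5.65
position: [0.5051, -0.0504, 0.1701]
tcp_rot: [[0.129, 0.991, 0.026], [0.992, -0.129, 0.001], [0.005, 0.025, -1.0]]
wrist_force: [-0.3, 0.9, 1.5]
width: 0.0854
```

Run:
```python
from bench import env; from h import *
import pickle
o=env.get_obs();print(o["t"],o["position"])
f=env.grab_frame("top");pickle.dump(f,open("t2.pkl","wb")); cv2.imwrite("pics/t2.png",f["image"][:,:,::-1])
f=env.grab_frame("wrist");pickle.dump(f,open("w3.pkl","wb")); cv2.imwrite("pics/w3.png",f["image"][:,:,::-1])
print(proj(f,np.array([.4965,-.062,.069])))
```

```text
5.65 [ 0.50507859 -0.05037075  0.17009764]
(np.float64(304.1150023543954), np.float64(259.3313612450149))
```

View pics/w3.png

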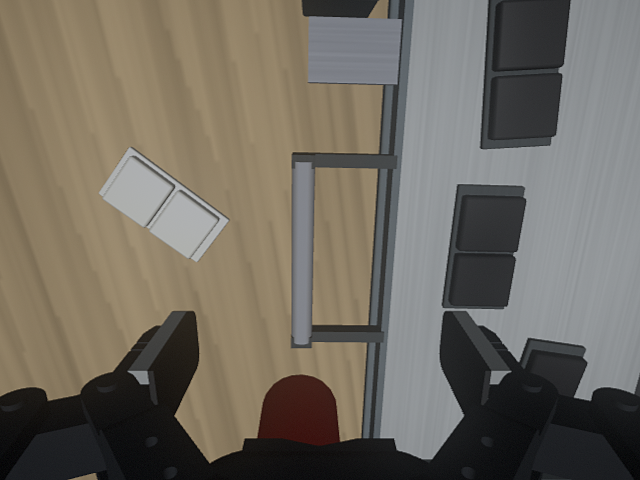

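The bar spans (303,165)–(301,340) and the prediction agrees within a pixel or two. I'll half-close the gripper so the inner finger clears the lip, then go down.

>>> servo_tool(motion=[[-0.007,0,0,-1],[0,0,-0.01,0],[0,0,-0.03,0],[0,0,-0.03,0],[0,0,0,0]], hand=0.5)

```text
t: 6.25
position: [0.4988, -0.0449, 0.0983]
tcp_rot: [[0.138, 0.99, 0.029], [0.99, -0.139, 0.001], [0.005, 0.029, -1.0]]
wrist_force: [-0.7, -0.1, -0.5]
width: 0.0427
```

>>> servo_tool(motion=[[-0.001,-0.006,-0.02,0],[0,0,-0.02,0],[-0.001,-0.003,-0.012,0],[0,0,0,0]])

```text
t: 6.65
position: [0.4983, -0.0521, 0.0471]
tcp_rot: [[0.135, 0.99, 0.031], [0.991, -0.135, 0.001], [0.005, 0.031, -1.0]]
wrist_force: [0.6, 0.2, -0.2]
width: 0.0429
```

Run:
```python
from bench import env; from h import *
o=env.get_obs();print(o["t"],o["position"],o["wrist_force"])
f=env.grab_frame("wrist"); cv2.imwrite("pics/w4.png",f["image"][:,:,::-1])
```

```text
6.65 [ 0.49830437 -0.05208682  0.04710074] [ 0.58292041  0.21331756 -0.20609104]
```

View pics/w4.png

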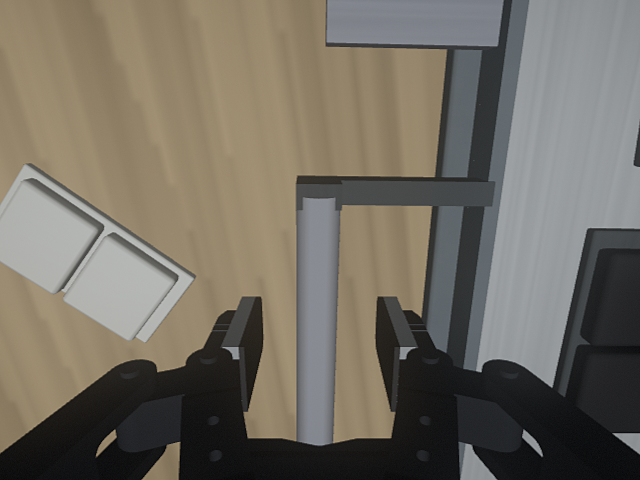

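The bar (column 317) lies midway between the fingers (260 and 378). I'll go a little lower and close.

>>> servo_tool(motion=[[0,0,-0.005,0],[0,0,0,0],[0,0,0,0],[0,0,0,0],[0,0,0,0],[0,0,0,0]], hand=0)

```text
t: 7.3
position: [0.4974, -0.0515, 0.0442]
tcp_rot: [[0.135, 0.99, 0.03], [0.991, -0.135, 0.0], [0.004, 0.029, -1.0]]
wrist_force: [-1.4, -0.3, -3.2]
width: 0.012
```

>>> servo_tool(motion=[[0.0012,0,0.013,0],[0.002,0,0.013,0],[0.0027,-0.0004,0.013,0],[0.0033,-0.0005,0.013,0],[0,0,0,0]])

```text
t: 7.8
position: [0.5064, -0.0529, 0.096]
tcp_rot: [[0.136, 0.99, 0.027], [0.991, -0.136, -0.0], [0.004, 0.027, -1.0]]
wrist_force: [0.9, -0.8, -7.5]
width: 0.0122
```

>>> servo_tool(motion=[[0.004,-0.0005,0.0127,0],[0.0047,-0.0006,0.0124,0],[0.0053,-0.0007,0.0122,0],[0.0059,-0.0008,0.012,0],[0.0064,-0.0009,0.0117,0],[0.007,-0.001,0.0112,0],[0.0075,-0.001,0.0109,0],[0.008,-0.0011,0.0105,0],[0,0,0,0]])

```text
t: 8.7
position: [0.5457, -0.0589, 0.1811]
tcp_rot: [[0.138, 0.99, 0.004], [0.99, -0.138, 0.001], [0.002, 0.004, -1.0]]
wrist_force: [-1.0, 0.1, -2.8]
width: 0.0118
```

>>> servo_tool(motion=[[0.008,-0.001,0.0095,0],[0.008,-0.001,0.0093,0],[0,0,0,0],[0,0,0,0],[0,0,0,0],[0,0,0,0],[0,0,0,0],[0,0,0,0],[0,0,0,0],[0,0,0,0],[0,0,0,0],[0,0,0,0]])

```text
t: 9.9
position: [0.5551, -0.0604, 0.1941]
tcp_rot: [[0.139, 0.99, -0.007], [0.99, -0.139, 0.002], [0.001, -0.008, -1.0]]
wrist_force: [-2.6, -0.2, -1.0]
width: 0.0121
```

Run:
```python
from bench import env; from h import *
o=env.get_obs();print(o["t"],o["position"],o["wrist_force"])
f=env.grab_frame("top"); cv2.imwrite("pics/t5.png",f["image"][:,:,::-1])
f=env.grab_frame("scene"); cv2.imwrite("pics/s5.png",f["image"][:,:,::-1])
```

```text
9.9 [ 0.55509756 -0.06035257  0.1941134 ] [-2.63750143 -0.22215512 -0.97628   ]
```

View pics/t5.png

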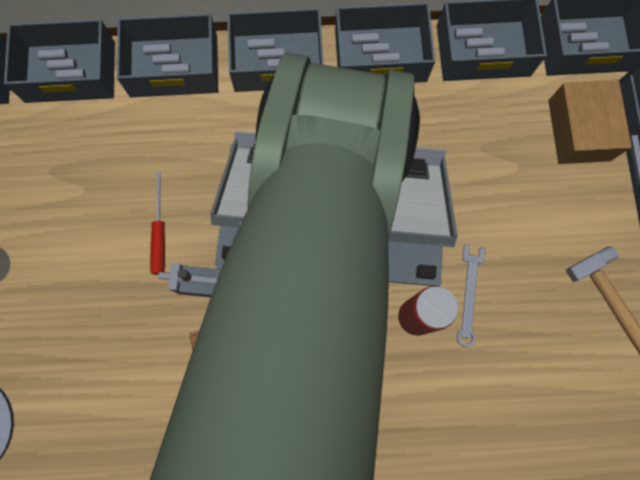

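View pics/s5.png

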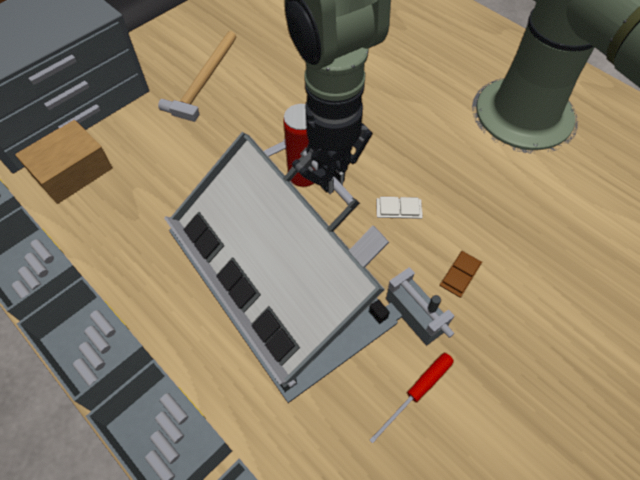

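Run:
```python
import cv2
i=cv2.imread("pics/s5.png")[200:400,165:315]
cv2.imwrite("pics/s5c.png",cv2.resize(i,None,fx=3,fy=3,interpolation=cv2.INTER_CUBIC))
```

```text
(no output)
```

View pics/s5c.png

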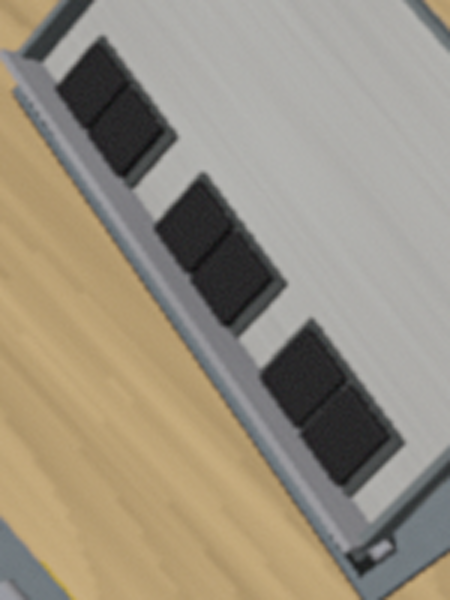

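All three pads lie flush along the fence. Lowering on the same arc.

>>> servo_tool(motion=[[-0.0082,0.0011,-0.0105,0],[-0.0078,0.0011,-0.0107,0],[-0.0073,0.001,-0.011,0],[-0.0067,0.0009,-0.0114,0],[-0.0062,0.0009,-0.0117,0],[-0.0056,0.0008,-0.012,0],[0,0,0,0]])

```text
t: 10.7
position: [0.5165, -0.0544, 0.1278]
tcp_rot: [[0.138, 0.99, 0.004], [0.99, -0.138, 0.002], [0.002, 0.004, -1.0]]
wrist_force: [-2.2, -0.1, -3.5]
width: 0.0114
```

>>> servo_tool(motion=[[-0.0045,0.0006,-0.0125,0],[-0.004,0.0006,-0.0127,0],[-0.0033,0.0005,-0.013,0],[-0.0026,0.0003,-0.013,0],[-0.002,0.0003,-0.013,0],[0,0,0,0]])

```text
t: 11.3
position: [0.4991, -0.0518, 0.0642]
tcp_rot: [[0.138, 0.99, 0.002], [0.99, -0.138, 0.002], [0.002, 0.001, -1.0]]
wrist_force: [-2.0, -0.4, -3.4]
width: 0.0118
```

>>> servo_tool(motion=[[-0.001,0,-0.008,0],[-0.0005,0,-0.006,0],[0,0,-0.004,0],[0,0,-0.003,0],[0,0,-0.002,0],[0,0,0,0]])

```text
t: 11.9
position: [0.497, -0.0515, 0.0455]
tcp_rot: [[0.138, 0.99, 0.0], [0.99, -0.138, 0.002], [0.002, 0.0, -1.0]]
wrist_force: [-3.2, -0.5, -4.3]
width: 0.0116
```

>>> servo_tool(motion=[[0,0,-0.002,0],[0,0,-0.002,0],[0,0,-0.001,0],[0,0,0,0]])

```text
t: 12.3
position: [0.497, -0.0515, 0.0451]
tcp_rot: [[0.137, 0.991, 0.001], [0.991, -0.137, 0.001], [0.001, 0.001, -1.0]]
wrist_force: [-2.9, 0.6, -3.9]
width: 0.0119
```

>>> servo_tool(motion=[[0,0,-0.002,0],[0,0,0,0]])

```text
t: 12.5
position: [0.497, -0.0515, 0.045]
tcp_rot: [[0.137, 0.991, 0.002], [0.991, -0.137, 0.001], [0.001, 0.002, -1.0]]
wrist_force: [-2.5, -0.0, -4.7]
width: 0.0117
```

>>> servo_tool(motion=[[0,0,0,0],[0,0,0,0],[0,0,0,0],[0,0,0,0]], hand=0.5)

```text
t: 12.9
position: [0.5034, -0.0524, 0.0464]
tcp_rot: [[0.136, 0.991, 0.013], [0.991, -0.136, -0.0], [0.001, 0.013, -1.0]]
wrist_force: [-0.1, 0.1, 0.5]
width: 0.0426
```

>>> servo_tool(motion=[[0,0,0.03,0],[0,0,0.04,0],[0,0,0.04,0],[0.01,0.04,0.01,0],[0.01,0.045,0,0],[0.01,0.045,0,0],[0.01,0.03,0,0],[0,0,0,0]])

```text
t: 13.7
position: [0.549, 0.1122, 0.1732]
tcp_rot: [[0.141, 0.99, 0.024], [0.99, -0.141, 0.002], [0.005, 0.023, -1.0]]
wrist_force: [-0.0, 0.0, -0.2]
width: 0.0427
```

Run:
```python
from bench import env; from h import *
import pickle
o=env.get_obs();print(o["t"],o["position"],o["wrist_force"])
f=env.grab_frame("wrist");pickle.dump(f,open("w6.pkl","wb")); cv2.imwrite("pics/w6.png",f["image"][:,:,::-1])
f=env.grab_frame("scene"); cv2.imwrite("pics/s6.png",f["image"][:,:,::-1])
```

```text
13.7 [0.54901553 0.11215361 0.17323549] [-0.02911015  0.03096169 -0.17279212]
```

View pics/w6.png

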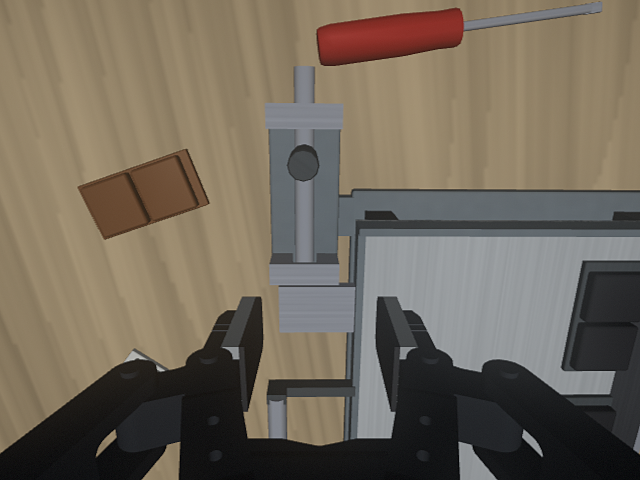

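View pics/s6.png

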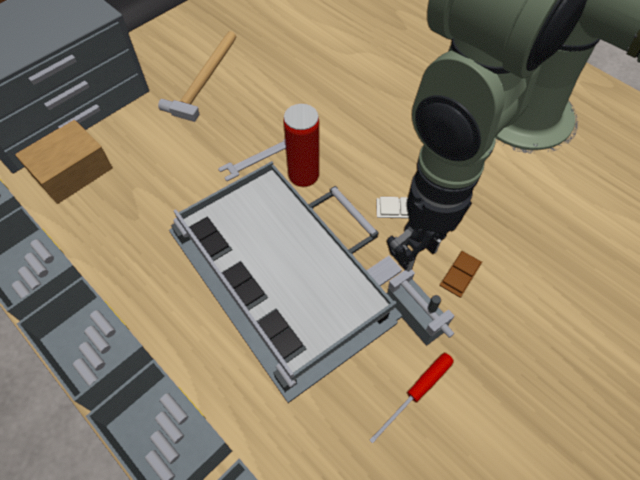

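The tray is level and the pads are in a row along the fence. The knob is at (303,162) in the wrist view. Now I'll grip it and push the bolt home.

>>> servo_tool(motion=[[0.002,0.026,0,0],[0.001,0.026,0,0],[0,0,-0.03,0],[0,0,-0.03,0],[0,0,-0.02,0],[0,0,0,0]], hand=0.7)

```text
t: 14.4
position: [0.5508, 0.1544, 0.0908]
tcp_rot: [[0.155, 0.988, 0.023], [0.988, -0.155, -0.003], [0.001, 0.023, -1.0]]
wrist_force: [-0.4, 0.2, 0.1]
width: 0.0597
```

>>> servo_tool(motion=[[0,0.009,-0.006,0.7],[0,0,0,0]])

```text
t: 14.6
position: [0.5512, 0.1619, 0.0853]
tcp_rot: [[0.146, 0.989, 0.023], [0.989, -0.146, -0.003], [0.001, 0.023, -1.0]]
wrist_force: [0.1, -0.4, 0.6]
width: 0.0598
```

>>> servo_tool(motion=[[0,0,0,0],[0,0,0,0],[0,0,0,0],[0,0,0,0],[0,0,0,0],[0,0,0,0]], hand=0)

```text
t: 15.2
position: [0.5499, 0.1624, 0.0879]
tcp_rot: [[0.145, 0.989, 0.021], [0.989, -0.145, -0.001], [0.002, 0.021, -1.0]]
wrist_force: [0.0, 0.5, -1.3]
width: 0.014
```

>>> servo_tool(motion=[[-0.0014,-0.01,0,0],[-0.0014,-0.01,0,0],[-0.0014,-0.01,0,0],[-0.0013,-0.009,0,0],[-0.0006,-0.004,0,0],[-0.0004,-0.003,0,0],[0,0,0,0]])

```text
t: 15.9
position: [0.5431, 0.118, 0.0879]
tcp_rot: [[0.143, 0.989, 0.022], [0.99, -0.143, 0.015], [0.018, 0.02, -1.0]]
wrist_force: [-0.7, 1.0, -1.1]
width: 0.0139
```

>>> servo_tool(motion=[[-0.0004,-0.003,0,0],[-0.0004,-0.003,0,0],[0,0,0,0]])

```text
t: 16.2
position: [0.5432, 0.1182, 0.0879]
tcp_rot: [[0.139, 0.99, 0.024], [0.99, -0.14, 0.032], [0.035, 0.019, -0.999]]
wrist_force: [-1.1, 0.4, -0.3]
width: 0.0142
```

>>> servo_tool(motion=[[0,0,0,0],[0,0,0,0],[0,0,0,0],[0,0,0,0],[0,0,0.03,0],[0,0,0.04,0],[0,0,0.04,0],[0,0,0.03,0],[-0.03,0,0.03,0],[-0.04,0,0,0],[-0.04,0,0,0],[0,0,0,0]], hand=1)

```text
t: 17.4
position: [0.4313, 0.112, 0.2656]
tcp_rot: [[0.144, 0.989, 0.03], [0.989, -0.145, 0.023], [0.027, 0.026, -0.999]]
wrist_force: [0.4, -0.6, 0.0]
width: 0.0857
```

Run:
```python
from bench import env; from h import *
o=env.get_obs();print(o["t"],o["position"],o["wrist_force"])
W=env.grab_frame("wrist");T=env.grab_frame("top");S=env.grab_frame("scene")
for n,f in zip("wts",(W,T,S)): cv2.imwrite(f"pics/{n}7.png",f["image"][:,:,::-1])
i=cv2.imread("pics/t7.png")[130:330,130:400]; cv2.imwrite("pics/t7c.png",cv2.resize(i,None,fx=2.9,fy=2.9,interpolation=cv2.INTER_CUBIC))
i=cv2.imread("pics/s7.png")[160:400,160:480]; cv2.imwrite("pics/s7c.png",cv2.resize(i,None,fx=2.5,fy=2.5,interpolation=cv2.INTER_CUBIC))
```

```text
17.4 [0.43128243 0.11200188 0.26560567] [ 0.36959084 -0.5709239   0.03103747]
```

View pics/t7c.png

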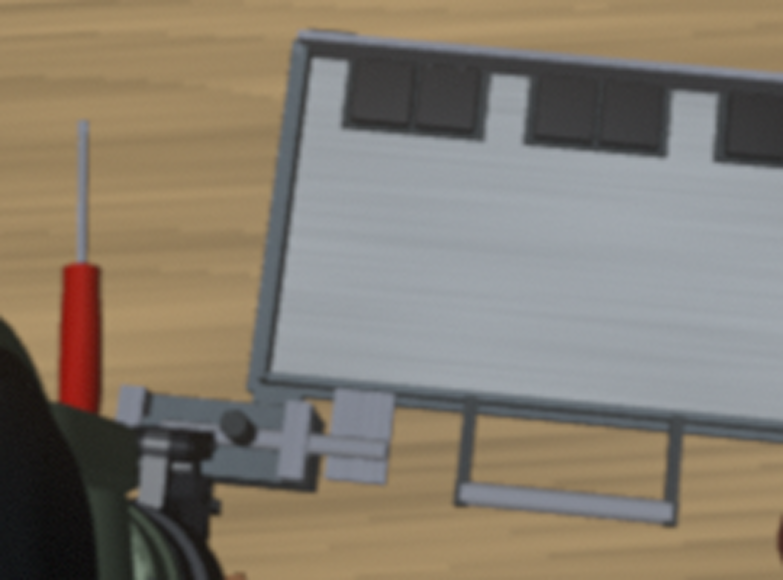

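View pics/s7c.png

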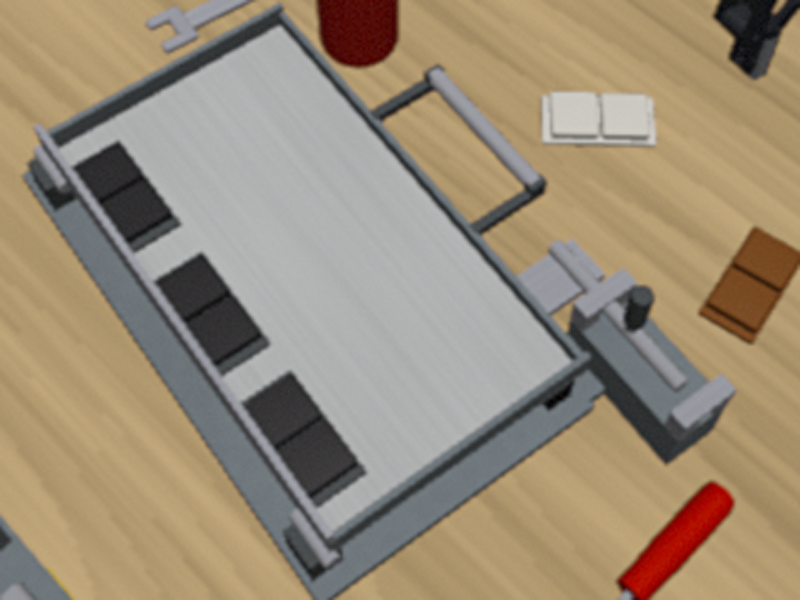

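View pics/w7.png

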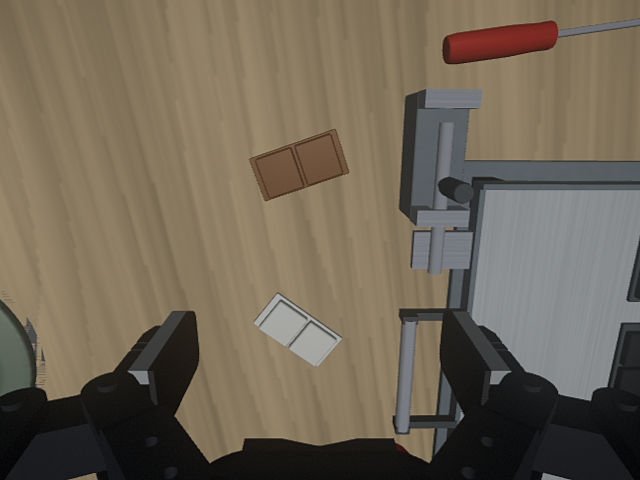

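Run:
```python
from bench import env; from h import *
S0=cv2.imread("pics/scene0.png");S7=cv2.imread("pics/s7.png");T=env.grab_frame("top")
def dark(i):  # knob centroid in scene
    r=i[265:300,405:430].max(2)<85; ys,xs=np.nonzero(r); return xs.mean()+405,ys.mean()+265,r.sum()
print("knob",dark(S0),dark(S7))
def red(i):
    r=i[90:200,270:330]; m=(r[:,:,2]>80)&(r[:,:,1]<40); ys,xs=np.nonzero(m); return xs.mean(),ys.mean()
print("can",red(S0),red(S7),"spanner diff",cv2.absdiff(S0[135:190,215:280],S7[135:190,215:280]).max(),
 "bolt diff",cv2.absdiff(S0[240:345,365:460],S7[240:345,365:460]).max(),"handle diff",cv2.absdiff(S0[185:255,325:380],S7[185:255,325:380]).max())
x=np.array([.990,-.141]);y=np.array([.141,.990]);K=np.array([.543,.119]);O=K+.135*x-.185*y
img=T["image"]; 
P=[onz(T,130+u/2.9,130+v/2.9,.049)[:2] for u,v in[(343,128),(483,139),(525,145),(666,156)]]
for p in P: print("near edge from fence face mm",((p-O)@x-.1)*1000 )
fence=onz(T,130+300/2.9,130+37/2.9,.076)[:2]; print((fence-O)@x)
```

```text
knob (np.float64(414.25748502994014), np.float64(282.8023952095808), np.int64(167)) (np.float64(414.1341463414634), np.float64(282.7317073170732), np.int64(164))
can (np.float64(33.954983922829584), np.float64(50.08681672025723)) (np.float64(34.99052132701422), np.float64(61.83056872037915)) spanner diff 19 bolt diff 32 handle diff 10
near edge from fence face mm -40.00225880641191
near edge from fence face mm -39.762331203424
near edge from fence face mm -41.4001909656252
near edge from fence face mm -41.107044171774525
0.10553821257887766
```

The can's red centroid differs between the pictures, so I'm checking that before handing in.

Run:
```python
import cv2,numpy as np
a=cv2.imread("pics/scene0.png")[80:220,200:350];b=cv2.imread("pics/s7.png")[80:220,200:350]
cv2.imwrite("pics/cmp.png",cv2.resize(np.hstack([a,b]),None,fx=2.6,fy=2.6))
```

```text
(no output)
```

View pics/cmp.png

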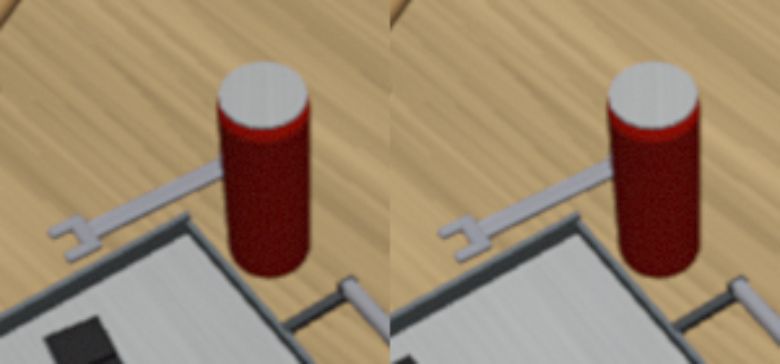

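The can and spanner have not moved; the centroid shift was noise in the colour threshold. Handing in.

Run:
```python
from bench import env
print(env.finish_job())
```

```text
the job is handed in; nothing more can be done
None
```

I handed the job in at about 17.5 s, and everything I could check looked right; no verdict was reported.

**What I did:** I drew the bolt about 45 mm, then raised the tray by its bar handle to about 0.62 rad. All three pads slid down against the fence. I lowered the tray at about 0.5 rad/s and let go. I pushed the bolt back to its stop and moved the arm clear.

**Last checks:**
- **Bolt:** the knob is within 0.2 px of where it started in the scene picture, so it is home.
- **Tray:** the handle area matches the starting picture, so it is level.
- **Pads:** two of the three, measured from above, have their near edge about 40–41 mm from the fence. Flush would be 44 mm, and the gap is within my measuring error. I judged the third pad by eye only; it looks just as flush.
- **Can and spanner:** neither has moved.

**One check disagreed:** an automatic check of the can's colour suggested it had shifted by 12 px. Comparing the pictures side by side showed it had not; I put the difference down to noise in the colour threshold.

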